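Open the jar mill's hood past its safety catch and load the jar

TASK

The hood of the jar mill is popped up but still held by its safety catch: reach in under the raised front lip, push the sprung catch aside and lift, and swing the hood up and right back past upright so that it stays open by itself. Then take the white milling jar from the wooden cradle, lower it gently all the way onto the middle of the mill's two rollers, lying along them, let go and leave the hood open. Leave the jug, the bottle, the clay pot and the clay block where they are.

Things in the scene. Friction and masses are not known exactly. Their poses are not given: they have to be found in the camera images.
- mill: The jar mill, fixed: grey open-topped steel chassis 166 (x) by 226 (y) by 117 mm high, 8 mm walls, inner space 150 by 210 mm, inner floor at 30 mm. Origin: centre of its underside on the table. x points from its front (lip side, which looks roughly to the robot's right, world -y) to its back (hinge side), y roughly towards the robot, z up.
- mill_seat (a point): Where the jar's centre must come to lie, 79.6 mm above the table, above the mill's origin. Axes as the mill. Below it two fixed black rubber rollers run along y: radius 10 mm, 206 mm long, axes at mill x = -20 and +20 mm, 45 mm up.
- mill_keeper (a point): Centre of the steel keeper bracket on the outside of the chassis' front wall, which holds the catch's toe down: 18 (x) by 28 (y) by 8 mm (z), i.e. mill x -101 to -83, y -30 to -2, z 102 to 110 mm. Axes as the mill.
- hood_hinge (a point): Middle of the hood's hinge line, which runs along the mill's y axis: mill x = +83, z = 120 mm.
- hood (a joint): Hood angle in rad: 0 shut (level), 1.57 upright, 2.1 fully open, leaning back on its stop. Starts popped up at 0.13 to 0.16; the catch stops it at about 0.19 until pushed aside; its toe has passed the keeper at about 0.28. A stiff hinge keeps it wherever it is left; lifting at the lip takes about 5 N. Near upright the catch blade sticks out over the rollers; fully open it is clear of them.
- hood_lip (a point): Middle of the lower edge of the hood's front lip. The hood is a flat bare-metal plate, 221 mm from hinge to lip, 236 mm wide, 6 mm thick; the lip overhangs the chassis front by 55 mm, free space below. Axes of the hood: x from lip to hinge along the plate, y as the mill, z out of its top. A small raised pressing with two screw heads on top marks the catch below.
- catch_blade (a point): Point on the face to be pushed (it looks to -y) of the catch, 30 mm under the hood plate, 16 mm behind the lip edge. The catch is a steel blade hanging hidden under the lip: 6 mm thick (y), from 8 to 59 mm behind the lip edge, 60 mm deep, moving with the hood. A toe at its lower rear end sticks out 10 mm to -y, under the keeper. Axes as the hood.
- catch (a joint): How far the catch blade is pushed to the mill's +y side, in m: 0 at rest, 0.016 at the stop. From about 0.009 the toe is clear of the keeper. A spring returns it (2 N at rest, 4.5 N at the stop), so it must be held aside while the hood is lifted past the keeper.
- jar: White ceramic milling jar lying on its side: a cylinder 60 mm in diameter and 110 mm long, with a 10 mm steel lid (44 mm in diameter) and a small cross bar on its +x end (74 mm from the centre at the farthest). Origin: on its axis, at the middle of the cylinder; x along the axis. It weighs about 0.5 kg. Either end may go to either side of the mill.
- cradle: Wooden cradle in which the jar lies at the start, fixed to the table: 100 by 90 mm plate with two rods along its x axis, tops 26 mm above the table. Origin: centre of its underside. The jar's axis lies along its x, 49 mm above the table.
- jug: White plastic mug-shaped jug, 90 mm wide, 110 mm high, handle on its +y side; origin at the centre of its base. Leave alone.
- bottle: Clear bottle, 66 mm in diameter, 200 mm high; origin at the centre of its base. Leave alone.
- tall_pot: Terracotta pot, 84 mm wide, 130 mm high; origin at the centre of its base. Leave alone.
- clay_block: Block of clay 120 by 80 by 60 mm; origin at the centre of its underside. Leave alone.
Mind the look-alikes: they are no part of the job. What is shaped like the jar but red or yellow is not meant. Leave any black look-alike of the cradle alone.

How it is judged (in metres and radians):
On the way, in this order (a step that is already met when the one before it is completed fails the run):
1. the hood is lifted past the keeper with the catch held aside (value of joint hood above 0.205 rad and value of joint catch above 0.006 m), for 0.02 s.
2. the hood is swung up to at least 1.65 rad, past upright (value of joint hood above 1.65 rad), for 0.1 s.
3. the jar is lifted out of its cradle (contact force between jar and cradle below 0.01 N and height (world z) of jar above 0.065 m and contact force between the fingers and jar above 1 N), for 0.1 s.
4. the jar, still held, is lowered to the rollers (to within 10 mm of lying on them) (horizontal distance between jar and mill_seat below 0.04 m and z of jar in the frame of mill below 0.09 m and contact force between the fingers and jar above 1 N), for 0.05 s.
At the end, for the whole second after the job is handed in: The hood stands open by itself at 1.65 rad or more (past upright); the jar lies at rest in the groove between the two rollers, its axis within 0.1 rad of theirs, its centre within 8 mm across of the rollers' midline, 74 to 85 mm above the table and within 40 mm of the middle of the rollers (value of joint hood above 1.65 rad and x of jar in the frame of mill between -0.008 and 0.008 m and z of jar in the frame of mill between 0.074 and 0.085 m and distance between jar and mill_seat below 0.04 m and angle between the x axis of jar and the y axis of mill, either way round below 0.1 rad and linear speed of jar below 0.03 m/s); the robot touches nothing.
It fails at once if the jar is dropped or banged on the mill (contact force over 60 N) (contact force between jar and mill above 60 N).
It fails at once if the jug, bottle, pot or clay block is shifted by more than 30 mm (distance of any of jug, bottle, tall_pot, clay_block from where it was at the start of the episode above 0.03 m).
It also fails if it takes over 72 s, if anything falls off the work surface, if the arm or the gripper's body presses on something with over 40 N, if the wrist force passes 120 N, or if a joint passes its speed limit or range.

ROBOT

A 6-joint arm with a two-finger parallel gripper is mounted at the origin on the work surface. World frame = base frame: x ahead of the robot, y to its left, z up, the work surface at z = 0. Lengths are in mm, angles in rad, forces in N, time in s.
With the tool pointing down it reaches from about 275 to 1000 mm from the base axis. Payload 8.4 kg.
Tool frame: the origin (TCP) lies between the finger pads; the fingertips stand r.tips_ahead ahead of it and the grasp point (between the pads) lies 6 mm ahead of it (r.tips_ahead is the distance from the TCP to the fingertips, in mm); z points along the fingers, y is the line along which they close (so a half turn about z gives the same grasp; the last joint's range is limited). The gripper opens to 85 mm and grips with 20 to 120 N. Pads are 22 mm wide; open, the fingers measure 114 mm over their backs; the gripper's body (76 mm by 85 mm) begins 54 mm behind the grasp point. The pads swing forward as they close: fully open they stand 13 mm farther back than shut.
Start: joints at [-1.181, 0.353, 1.633, -0, 1.155, -0.002], TCP at [238.657, -577.643, 256.281] pointing down, gripper open.
Joint ranges: [-2.63, 2.63], [-0.92, 2.1], [0.06, 2.66], [-1.3, 4.44], [0, 2.69], [-3.02, 3.02]. Speed limits (rad/s): [2.22, 2.22, 2.79, 3.14, 3.14, 3.14].

INTERFACE

Orientations are given as [roll, pitch, yaw] about the fixed x, y, z axes, in that order (R = Rz(yaw) Ry(pitch) Rx(roll)).
In Python, from rig import r gives the robot as it stands.
- The arm moves only by the tool carry_out, never from a script. Its arguments are lists of equal length, an entry for each row: "delta_pos": the shift along the tool's x, y, z in m, a list of three; "rot": the turn, a rotation vector about the tool's x, y, z in degrees, a list of three. A call has 1 to 8 rows; each row is the pose to reach, as a shift and turn from the pose commanded when the call began, along the tool's axes at that moment; what a row does not reach only later rows make up. A row lasts 1/8 s, in which the tool goes at most 62.5 mm and 10.7 degrees, less where a joint would pass 70% of its speed; a pose out of reach is approached as far as the arm can. A call with a gripper value outside its range is refused whole. "claw" is the finger opening in m, from 0 to 0.0854, set as the call begins (left out, the last holds). The fingers move at their own pace and stop on an object; "grip_force" is the grip in N (left out, the last holds). Time passes only in rows, so rows that repeat a pose let the fingers close. It gives the time, the measured TCP pose, the force, the opening and the grip force at its end, in the units of the state.
- r.sense(): the state, without advancing time (a new reading comes with each control period).
- r.grab_frame(name): name is "side" or "top"; returns the picture (384x512x3 uint8, blue, green, red); there is no depth.
- r.camera_info(name): a dict with "fx", "fy", "cx", "cy" (pixels), "pose" (4x4, takes a point from camera to world coordinates). Camera axes: x right, y down, z forward; pixel columns grow to the right and rows downward; lengths in mm; the calibration is good to about 2 mm. A picture is of the moment at which its call begins. camera_info takes no time and is no camera call.
- r.sign_off(): hands the job in; it is judged then, once.
Trained networks look in the newest picture that a camera, given by its name, has taken for a name from the list of things; names that differ only in an ending like _2 or _b are one class to them, and where a whole thing is asked for, a point or a joint stands for the part that bears it (a point fixed in the world has none). Each returns a list of dicts, best first, with "p" (0 to 1); they miss things now and then, are a little off and sometimes report something else, mostly with a low value. They report only what shows in the picture. A call takes as long as a camera call. They do not tell look-alikes from the thing itself.
- r.recognise(thing, camera): "box" ([left, top, right, bottom] in pixels, round what is visible of it).
- r.cut_out(thing, camera): "mask" (384x512 bool, what is visible of it) and "box" ([left, top, right, bottom] in pixels, round what is visible of it).
The state is a dict: "clock": time; "qpos": joint angles; "qvel": joint speeds; "joint_efforts": joint torques, N m; "eef_pos": TCP position; "tcp_rot": TCP orientation; "contact_force": force on the tool from outside, world axes, zero at the start; "wrist_torque": the same for the moment, N m; "opening": opening from 0.0 (shut) to 1.0 (fully open); "grasp_force": force on a finger pad.
Only numpy, scipy, OpenCV 4.12 (cv2) and the standard library are available. Lean on these libraries where they do the work, as an engineer would, in place of code of your own. Each camera call takes 0.05 s, during which the arm holds its last target. There are 200 camera calls.

## Working session

There is one attempt and no reset: what is moved stays moved. The work goes in short steps, Python scripts to look and compute and a tool call to move; the robot and the scene stay as the last step left them, time stands still between calls to the robot, and variables do not carry over. Pictures are saved under pics/ and viewed, at most 10 in all, crops included, and the job is handed in when it is done.

Besides the shell and the picture viewer there is one more tool, called after "Emit:" as name(argument=value, ...) on one line, values as JSON. carry_out: Moves the arm, as the interface text tells. Its arguments: {"type":"object","properties":{"delta_pos":{"type":"array","items":{"type":"array","items":{"type":"number"}}},"rot":{"type":"array","items":{"type":"array","items":{"type":"number"}}},"claw":{"type":"number"},"grip_force":{"type":"number"}},"required":["delta_pos","rot"]}

```bash
mkdir -p pics; ls
python3 - <<'E'
from rig import r
import cv2,numpy as np
np.set_printoptions(precision=3,suppress=True)
for c in ("side","top"):
    cv2.imwrite(f"pics/{c}0.png",r.grab_frame(c)); i=r.camera_info(c); print(c,i["fx"],i["fy"],i["cx"],i["cy"]);print(np.array(i["pose"]))
print(r.sense(), r.tips_ahead)
for t in ("mill","hood","jar","cradle","jug","bottle","tall_pot","clay_block"):
    for c in ("side","top"):
        print(t,c,[(np.round(d["box"]).tolist(),round(d["p"],2)) for d in r.recognise(t,c)])
E
```

```text
pics
side 463.0176526758425 463.0176526758425 249.79427034438422 197.2013428054702
[[  -0.757   -0.39     0.525 -220.473]
 [  -0.654    0.45    -0.608  760.186]
 [   0.      -0.803   -0.595  868.498]
 [   0.       0.       0.       1.   ]]
top 352.07850022171885 352.07850022171885 257.47379861963094 190.240968213458
[[   0.03    -0.994    0.103  378.752]
 [  -1.      -0.029    0.005  -28.753]
 [  -0.002   -0.103   -0.995 1132.607]
 [   0.       0.       0.       1.   ]]
{'clock': 0.1, 'qpos': array([-1.181,  0.354,  1.634,  0.   ,  1.155, -0.002]), 'qvel': array([-0.002, -0.001, -0.002,  0.001, -0.001, -0.001]), 'joint_efforts': array([ -0.001, -60.636, -34.282,  -0.   ,   0.004,  -0.   ]), 'eef_pos': array([ 238.524, -577.252,  255.642]), 'tcp_rot': array([-3.14 , -0.   ,  0.392]), 'contact_force': array([ 0.84 , -0.267, -1.829]), 'wrist_torque': array([ 0.054, -0.009,  0.005]), 'grasp_force': 0.0, 'opening': 1.0003339418548765} 25.0
mill side [([128.0, 154.0, 245.0, 264.0], 0.94)]
mill top [([175.0, 110.0, 264.0, 201.0], 0.8)]
hood side [([131.0, 152.0, 244.0, 229.0], 0.84)]
hood t
[... 283 characters left out ...]
53)]
cradle side [([241.0, 164.0, 271.0, 179.0], 0.7), ([274.0, 215.0, 315.0, 249.0], 0.61)]
cradle top [([318.0, 140.0, 327.0, 168.0], 0.76), ([334.0, 251.0, 369.0, 285.0], 0.74), ([260.0, 225.0, 294.0, 262.0], 0.58)]
jug side [([287.0, 158.0, 321.0, 201.0], 0.71)]
jug top [([315.0, 200.0, 352.0, 240.0], 0.94)]
bottle side [([59.0, 223.0, 101.0, 297.0], 0.76), ([288.0, 157.0, 323.0, 202.0], 0.54)]
bottle top [([87.0, 137.0, 128.0, 164.0], 0.84)]
tall_pot side [([294.0, 111.0, 317.0, 149.0], 0.84), ([241.0, 146.0, 279.0, 174.0], 0.29)]
tall_pot top [([394.0, 144.0, 432.0, 173.0], 0.94)]
clay_block side [([85.0, 283.0, 146.0, 345.0], 0.91)]
clay_block top [([91.0, 171.0, 128.0, 212.0], 0.76)]
```

Run:
```python
import cv2
a=cv2.imread("pics/side0.png");b=cv2.imread("pics/top0.png")
cv2.imwrite("pics/s1.png",cv2.resize(a[90:360,50:410],None,fx=2.2,fy=2.2,interpolation=cv2.INTER_CUBIC))
cv2.imwrite("pics/t1.png",cv2.resize(b[90:300,80:450],None,fx=2.16,fy=2.16,interpolation=cv2.INTER_CUBIC))
```

```text
(no output)
```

View pics/s1.png

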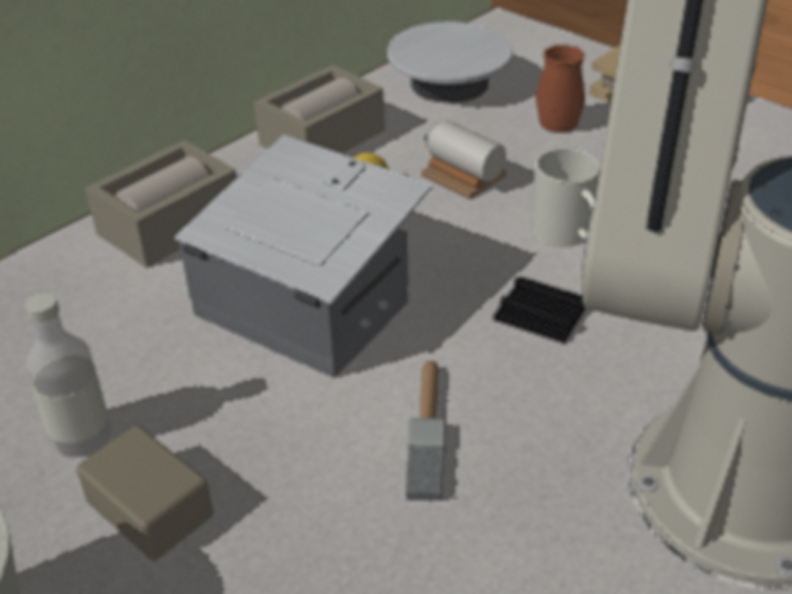

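View pics/t1.png

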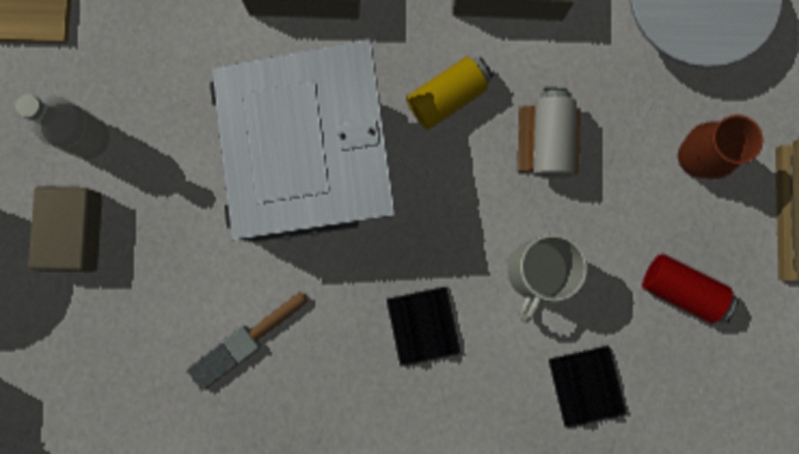

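The pictures show the following (top-camera pixels):
- The hood is at about (220,155), with its lip to the right (-y) and the two-screw pressing near (246,152).
- Jar candidates are the white cylinder on the wooden cradle (337,151), yellow (288,133) and red (399,223). The white jug is at (333,218), and there are white rollers in grey boxes at the far edge.
- I choose the white one at (337,151), because it lies on wood.
- The two black cradles are decoys.

```bash
cat > h.py <<'E'
import numpy as np,cv2
from scipy.spatial.transform import Rotation as Ro
from scipy.optimize import least_squares,minimize
from rig import r
np.set_printoptions(precision=2,suppress=True)
def proj(c,P):
    i=r.camera_info(c);T=np.linalg.inv(np.array(i["pose"]));p=np.atleast_2d(P)@T[:3,:3].T+T[:3,3]
    return np.c_[i["fx"]*p[:,0]/p[:,2]+i["cx"],i["fy"]*p[:,1]/p[:,2]+i["cy"]]
def mill(p,P): # mill->world, p=x,y,yaw
    return np.atleast_2d(P)@Ro.from_euler("z",p[2]).as_matrix().T+[p[0],p[1],0]
def hood(a,P): # hood coords (distance from hinge d, y, up) -> mill
    P=np.atleast_2d(np.array(P,float));d,y,u=P.T
    return np.c_[83-d*np.cos(a)+u*np.sin(a),y,120+d*np.sin(a)+u*np.cos(a)]
E
python3 - <<'E'
from h import *
T=np.array([[213,71],[371,41],[393,215],[233,238]])/2.16+[80,90]
S=np.array([[180,238],[285,136],[432,187],[330,297]])/2.2+[50,90]
for n,c in(("side",S),("top",T)):
    g=cv2.imread(f"pics/{n}0.png",0)
    c2=cv2.cornerSubPix(g,c.astype(np.float32).reshape(-1,1,2),(3,3),(-1,-1),(3,50,.01)).reshape(-1,2)
    print(n,c,c2-c)
B=np.array([[335,375],[197,310],[407,297]])/2.2+[50,90]
Bm=[[83,113,0],[83,-113,0],[-83,113,0]]
for u in (0,3,6):
  H=[[0,-118,u],[221,-118,u],[221,118,u],[0,118,u]]
  def f(p):
    w=mill(p[:3],hood(p[3],H))
    return np.r_[(proj("top",w)-T).ravel(),(proj("side",w)-S).ravel(),(proj("side",mill(p[:3],Bm))-B).ravel()]
  s=least_squares(f,[480,100,1.6,.15],x_scale=[10,10,.1,.1],loss="soft_l1")
  print(u,s.x,s.cost,s.fun)
# jar
th=np.linspace(0,2*np.pi,40)
def cyl(x0,x1,R):return np.array([[x,R*np.cos(t),R*np.sin(t)] for x in(x0,x1) for t in th])
J=[cyl(-55,55,30),cyl(55,65,22)]
def sil(c,p):
    k=4;m=np.zeros((384*k,512*k),np.uint8)
    for Q in J:
        w=mill(p,Q)+[0,0,49];h=cv2.convexHull(((proj(c,w)+.5)*k*8).astype(np.int32));cv2.fillPoly(m,[h],255,shift=3)
    return cv2.resize(m,(512,384),interpolation=cv2.INTER_AREA)/255.
M={}
for c in("side","top"):
    for d in r.cut_out("jar",c):
        b=d["box"];
        if (c=="side" and 235<b[0]<250) or (c=="top" and 310<b[0]<335): M.setdefault(c,d["mask"].astype(float)); print(c,b,d["p"],d["mask"].sum())
def f(p):return sum(np.abs(sil(c,p)-M[c]).sum() for c in M)
for y0 in(0.,):
  s=minimize(f,[460,-245,0.],method="Nelder-Mead",options=dict(initial_simplex=[[460,-245,0],[490,-245,0],[460,-220,0],[460,-245,.2]]))
  print("jar",s.x,s.fun,[np.abs(sil(c,s.x)-M[c]).sum() for c in M])
a=cv2.imread("pics/top0.png")[120:185,300:370];cv2.imwrite("pics/jarcrop.png",cv2.resize(a,None,fx=6,fy=6,interpolation=cv2.INTER_CUBIC))
E
```

```text
side [[131.82 198.18]
 [179.55 151.82]
 [246.36 175.  ]
 [200.   225.  ]] [[-0.    0.  ]
 [-1.21 -1.17]
 [ 0.97 -2.21]
 [-0.57  2.66]]
top [[178.61 122.87]
 [251.76 108.98]
 [261.94 189.54]
 [187.87 200.19]] [[-0.86 -1.24]
 [-1.85 -0.98]
 [-0.09 -0.21]
 [ 2.39 -0.55]]
0 [577.52 111.57   1.73   0.16] 12.489029079699382 [ 1.06 -1.45  0.99 -1.    1.73 -0.19  0.64  0.3  -1.76  0.37  0.03 -0.01
  0.39 -0.06  0.45  3.29 -0.49  1.78 -1.72  1.9   0.95  2.65]
3 [577.16 111.61   1.73   0.15] 11.699025775895922 [ 0.58 -1.53  0.87 -0.98  1.81 -0.19  0.38  0.42 -1.99 -0.3  -0.04  0.04
  0.44 -0.09  0.49  2.51 -0.28  1.82 -1.66  2.04  1.03  2.63]
6 [576.96 111.46   1.74   0.13] 11.59881604872111 [ 0.22 -1.7   0.87 -0.96  1.95 -0.21  0.17  0.47 -2.17 -1.06 -0.04  0.07
  0.51 -0.13  0.52  1.65 -0.1   1.8  -1.59  2.09  1.1   2.59]
side [241.3, 145.2, 279.5, 175.1] 0.83 633
top [326.5, 130.1, 345.7, 173.0] 0.71 771
jar [ 615.16 -266.62   -0.02] 97.6392156862745 [np.float64(57.8235294117647), np.float64(39.8156862745098)]
```

View pics/jarcrop.png

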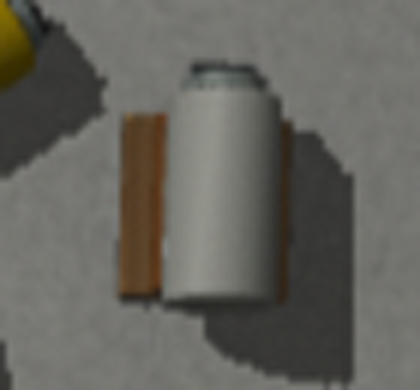

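```bash
cat > fit.py <<'E'
from h import *
from scipy.ndimage import map_coordinates,gaussian_filter
def edges(u):
    c=[[0,-118,u],[221,-118,u],[221,118,u],[0,118,u]]
    return [("h",c[i],c[(i+1)%4]) for i in range(4)]
Bm=[("m",[83,113,0],[83,-113,0]),("m",[83,113,0],[-83,113,0]),("m",[83,113,15],[83,113,100]),("m",[83,-113,15],[83,-113,80])]
def pts(p,e,n=25):
    t=np.linspace(.08,.92,n)[:,None];P=np.array(e[1])*(1-t)+np.array(e[2])*t
    return mill(p[:3],hood(p[3],P) if e[0]=="h" else P)
def fit(imgs,p,u=3,it=6,use=("top","side"),chassis=True,verbose=True):
    for k in range(it):
        W=5 if k<2 else 3;obs=[]
        for c in use:
            g=gaussian_filter(cv2.cvtColor(imgs[c],cv2.COLOR_BGR2GRAY).astype(float),.7)
            for e in edges(u)+(Bm if c=="side" and chassis else []):
                q=proj(c,pts(p,e));d=q[-1]-q[0];n=np.array([-d[1],d[0]])/np.hypot(*d)
                s=np.arange(-W,W+.1,.25);S=q[:,None]+s[None,:,None]*n
                v=map_coordinates(g,[S[...,1],S[...,0]],order=1);gr=np.abs(np.gradient(v,axis=1))
                # median over points of the best offset
                j=gr.argmax(1);ok=gr.max(1)>3
                if ok.sum()>8: obs.append((c,e,n,q[ok]+s[j[ok]][:,None]*n,ok))
        def f(p):return np.concatenate([((proj(c,pts(p,e))[ok]-o)@n) for c,e,n,o,ok in obs])
        s=least_squares(f,p,x_scale=[10,10,.1,.1],loss="soft_l1",f_scale=.5);p=s.x
    if verbose:
        for c,e,n,o,ok in obs: print(c,e,ok.sum(),"med %.2f"%np.median((proj(c,pts(p,e))[ok]-o)@n))
    return p
E
python3 - <<'E'
from fit import *
imgs={c:cv2.imread(f"pics/{c}0.png") for c in("top","side")}
p0=[577,111.5,1.735,.145]
for u in(0,3,6): print(u,fit(imgs,p0,u,verbose=u==3))
print(fit(imgs,p0,3,use=("top",),verbose=0),fit(imgs,p0,3,use=("side",),verbose=0))
p=fit(imgs,p0,3,verbose=0)
for c,(x,y,w,h,k) in {"side":(110,130,170,150,4.5),"top":(160,90,130,125,4.5)}.items():
    a=cv2.resize(imgs[c][y:y+h,x:x+w],None,fx=k,fy=k,interpolation=cv2.INTER_CUBIC)
    def tp(q):return [tuple(int(z) for z in ((v-[x,y]+.5)*k)) for v in q]
    for e in edges(3)+Bm+[("m",[-101,-30,106],[-101,-2,106]),("h",[205,-16-3,-30],[205,-16+3,-30])]:
        q=tp(proj(c,pts(p,e,2)));cv2.line(a,q[0],q[1],(0,0,255),1)
    cv2.imwrite(f"pics/ov_{c}.png",a[:600,:800])
s=cv2.imread("pics/ov_side.png");t=cv2.imread("pics/ov_top.png")
H=max(s.shape[0],t.shape[0]);o=np.zeros((H,s.shape[1]+t.shape[1],3),np.uint8);o[:s.shape[0],:s.shape[1]]=s;o[:t.shape[0],s.shape[1]:]=t
f=800/o.shape[1];cv2.imwrite("pics/ov.png",cv2.resize(o,None,fx=f,fy=f,interpolation=cv2.INTER_AREA))
E
```

```text
0 [578.67 113.03   1.73   0.2 ]Traceback (most recent call last):
  File "<stdin>", line 4, in <module>
  File "fit.py", line 23, in fit
    s=least_squares(f,p,x_scale=[10,10,.1,.1],loss="soft_l1",f_scale=.5);p=s.x
    return func(*args, **kwargs)
    vector_fun = VectorFunction(
        fun_wrapped,
    ...<6 lines>...
        workers=workers
    )
    self.J, dct = approx_derivative(
                  ~~~~~~~~~~~~~~~~~^
        self.fun_wrapped, self.x, f0=self.f, **finite_diff_options
        ^^^^^^^^^^^^^^^^^^^^^^^^^^^^^^^^^^^^^^^^^^^^^^^^^^^^^^^^^^
    )
    ^
    J, _nfev = _dense_difference(fun_wrapped, x0, f0, h,
               ~~~~~~~~~~~~~~~~~^^^^^^^^^^^^^^^^^^^^^^^^
                             use_one_sided, method,
                             ^^^^^^^^^^^^^^^^^^^^^^
                             mf)
                             ^^^
    df = [f_eval - f0 for f_eval in f_evals]
                                    ^^^^^^^
    f = np.atleast_1d(self.fun(x, *self.args, **self.kwargs))
                      ~~~~~~~~^^^^^^^^^^^^^^^^^^^^^^^^^^^^^^
    return np.atleast_1d(self.fun(x))
                         ~~~~~~~~^^^
    return self.f(x, *self.args, **self.kwargs)
           ~~~~~~^^^^^^^^^^^^^^^^^^^^^^^^^^^^^^
  File "fit.py", line 22, in f
    def f(p):return np.concatenate([((proj(c,pts(p,e))[ok]-o)@n) for c,e,n,o,ok in obs])
                                      ~~~~^^^^^^^^^^^^
  File "h.py", line 7, in proj
    i=r.camera_info(c);T=np.linalg.inv(np.array(i["pose"]));p=np.atleast_2d(P)@T[:3,:3].T+T[:3,3]
ValueError: time passes only in moves, steps and waits
```

```bash
python3 - <<'E'
s=open("h.py").read()
s=s.replace("def proj(c,P):\n    i=r.camera_info(c);T","_C={}\ndef proj(c,P):\n    i=_C.setdefault(c,0) or _C.update({c:r.camera_info(c)}) or _C[c];T")
open("h.py","w").write(s)
E
python3 - <<'E'
from fit import *
imgs={c:cv2.imread(f"pics/{c}0.png") for c in("top","side")}
p0=[577,111.5,1.735,.145]
for u in(0,3,6): print(u,fit(imgs,p0,u,verbose=u==3))
print(fit(imgs,p0,3,use=("top",),verbose=0),fit(imgs,p0,3,use=("side",),verbose=0))
p=fit(imgs,p0,3,verbose=0)
L=[]
for c,(x,y,w,h,k) in {"side":(110,130,170,150,2.6),"top":(160,90,130,125,2.6)}.items():
    a=cv2.resize(imgs[c][y:y+150,x:x+w],None,fx=k,fy=k,interpolation=cv2.INTER_CUBIC)
    def tp(q):return [tuple(int(z) for z in ((v-[x,y]+.5)*k)) for v in q]
    for e in edges(3)+Bm+[("m",[-101,-30,106],[-101,-2,106]),("h",[205,-16-3,-30],[205,-16+3,-30])]:
        q=tp(proj(c,pts(p,e,2)));cv2.line(a,q[0],q[1],(0,0,255),1)
    L.append(a)
cv2.imwrite("pics/ov.png",np.hstack(L)[:, :800])
E
```

```text
0 [578.67 113.03   1.73   0.2 ]
top ('h', [0, -118, 3], [221, -118, 3]) 9 med 0.76
top ('h', [221, -118, 3], [221, 118, 3]) 24 med -0.51
top ('h', [221, 118, 3], [0, 118, 3]) 25 med 0.24
top ('h', [0, 118, 3], [0, -118, 3]) 10 med 0.75
side ('h', [0, -118, 3], [221, -118, 3]) 18 med 0.51
side ('h', [221, -118, 3], [221, 118, 3]) 18 med -0.25
side ('h', [221, 118, 3], [0, 118, 3]) 25 med 0.24
side ('h', [0, 118, 3], [0, -118, 3]) 25 med 0.00
side ('m', [83, 113, 0], [83, -113, 0]) 25 med -0.75
side ('m', [83, 113, 0], [-83, 113, 0]) 21 med 0.51
side ('m', [83, -113, 15], [83, -113, 80]) 25 med -0.49
3 [577.97 113.56   1.74   0.18]
6 [577.2  114.12   1.74   0.17]
[577.1  115.34   1.74   0.18] [579.72 112.09   1.74   0.17]
```

View pics/ov.png

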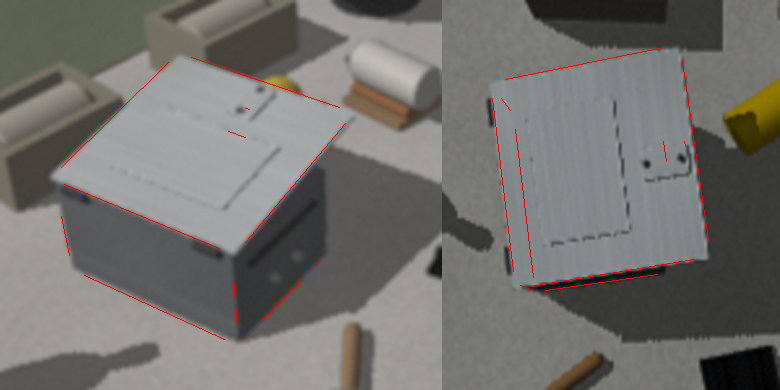

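The overlay fits: the hood and chassis outlines match within about 1 px, and the screws are at overlay (646,163) and (682,158). The crop confirms a white jar with a steel lid, lid towards +x, on the wooden cradle. Next I work out the poses for the catch approach.

```bash
cat >> h.py <<'E'
MP=(577.8,113.5,1.737)
def ray(c,px,z):
    proj(c,[[0,0,0]]);i=_C[c];P=np.array(i["pose"]);d=P[:3,:3]@[(px[0]-i["cx"])/i["fx"],(px[1]-i["cy"])/i["fy"],1];return P[:3,3]+d*(z-P[2,3])/d[2]
def tomill(w):
    w=np.array(w,float);return Ro.from_euler("z",-MP[2]).apply(w-[MP[0],MP[1],0])
def cur():
    s=r.sense();return s["eef_pos"],Ro.from_euler("xyz",s["tcp_rot"]),s
def toolR(down,flip=1,yaw=0): # tool z = mill x tilted down by deg, tool y = flip*mill y ; as world rotation
    a=np.radians(down);z=np.array([np.cos(a),0,-np.sin(a)]);y=np.array([0,flip,0.]);x=np.cross(y,z)
    return Ro.from_euler("z",MP[2]+yaw)*Ro.from_matrix(np.c_[x,y,z])
def plan(tw,R=None,v=50,w=10,prt=True):
    p,Rc,s=cur();R=Rc if R is None else R
    d=Rc.inv().apply(np.array(tw)-p)/1000;rv=np.degrees((Rc.inv()*R).as_rotvec())
    n=int(np.ceil(max(np.linalg.norm(d)*1000/v,np.linalg.norm(rv)/w)))
    print("n",n,"d",np.round(d,4),"rv",np.round(rv,2)); return n,d,rv
def st():
    p,R,s=cur();print("t %.2f"%s["clock"],"tcp",p,"mill",tomill(p),"z",R.as_matrix()[:,2],"q",s["qpos"],"F",s["contact_force"],"Fm",Ro.from_euler("z",-MP[2]).apply(s["contact_force"]))
E
python3 - <<'E'
from h import *
for s in((238.5,152.7),(252.3,150.8)): print("screw",tomill(ray("top",s,145 if s[0]<245 else 152)))
print("jug",ray("top",(333,220),60),"yellow",ray("top",(288,134),30),"pot",ray("top",(408,160),60))
st()
tip=np.array([-111,-35,113.]);
for f in(1,-1):
    R=toolR(30,f);z=R.as_matrix()[:,2]
    tw=mill(MP,tip)[0]-z*(25+100); print(f,tw); plan(tw,R)
    plan([450,-420,300],R)
E
```

```text
screw [-80.02   4.4  145.  ]
screw [-119.66    5.85  152.  ]
jug [ 405.46 -254.75   60.  ] yellow [ 676.33 -115.1    30.  ] pot [ 596.94 -484.66   60.  ]
t 1.00 tcp [ 238.64 -577.67  256.29] mill [-625.53  448.83  256.29] z [ 0. -0. -1.] q [-1.18  0.35  1.63  0.    1.16 -0.  ] F [-0.89  0.9   0.07] Fm [1.03 0.73 0.07]
1 [648.59 -96.94 175.5 ]
n 13 d [ 0.56 -0.29  0.08] rv [ 53.28 -42.44  92.28]
n 12 d [ 0.26 -0.07 -0.04] rv [ 53.28 -42.44  92.28]
-1 [648.59 -96.94 175.5 ]
n 13 d [ 0.56 -0.29  0.08] rv [ 40.11  50.36 -69.47]
n 10 d [ 0.26 -0.07 -0.04] rv [ 40.11  50.36 -69.47]
```

Run:
```python
from h import *
np.set_printoptions(precision=3,suppress=True)
R=toolR(30,-1)
n,d,rv=plan([500,-350,260],R)
print(d,rv)
for k in range(1,9): print(np.round(d*k/8,3).tolist(),np.round(rv*k/8,1).tolist())
```

```text
n 10 d [ 0.329 -0.111 -0.004] rv [ 40.11  50.36 -69.47]
[ 0.328 -0.111 -0.004] [ 40.114  50.359 -69.474]
[0.041, -0.014, -0.0] [5.0, 6.3, -8.7]
[0.082, -0.028, -0.001] [10.0, 12.6, -17.4]
[0.123, -0.041, -0.001] [15.0, 18.9, -26.1]
[0.164, -0.055, -0.002] [20.1, 25.2, -34.7]
[0.205, -0.069, -0.002] [25.1, 31.5, -43.4]
[0.246, -0.083, -0.003] [30.1, 37.8, -52.1]
[0.287, -0.097, -0.003] [35.1, 44.1, -60.8]
[0.328, -0.111, -0.004] [40.1, 50.4, -69.5]
```

Emit:
carry_out(delta_pos=[[0.041,-0.014,-0.01],[0.082,-0.028,-0.02],[0.123,-0.041,-0.02],[0.164,-0.055,-0.02],[0.205,-0.069,-0.02],[0.246,-0.083,-0.02],[0.287,-0.097,-0.02],[0.328,-0.111,-0.02]], rot=[[4.4,5.5,-7.6],[8.8,11,-15.2],[13.2,16.5,-22.8],[17.6,22,-30.4],[22,27.5,-38],[26.4,33,-45.6],[30.8,38.5,-53.2],[35.2,44,-60.8]], claw=0.0, grip_force=30)

```text
clock: 2.0
eef_pos: [500.2, -349.4, 276.3]
tcp_rot: [-3.011, -0.93, 1.48]
contact_force: [0.1, -0.6, -0.7]
opening: -0.001
grasp_force: 0.0
```

Run:
```python
from h import *
st()
R=toolR(30,-1);z=R.as_matrix()[:,2]
tw=mill(MP,[-111,-35,113])[0]-z*125
np.set_printoptions(precision=3,suppress=True)
n,d,rv=plan(tw,R);print(d,rv)
```

```text
t 2.00 tcp [ 500.21 -349.4   276.3 ] mill [-443.68  153.1   276.3 ] z [-0.06  0.8  -0.59] q [-0.86  0.71  1.29  0.53  1.92 -0.86] F [ 0.05 -0.62 -0.65] Fm [-0.62  0.05 -0.65]
n 7 d [0.077 0.159 0.254] rv [ 4.82  6.13 -8.5 ]
[0.078 0.159 0.254] [ 4.822  6.126 -8.497]
```

Emit:
carry_out(delta_pos=[[0.01,0.02,0.032],[0.02,0.04,0.064],[0.03,0.06,0.096],[0.04,0.08,0.128],[0.05,0.1,0.16],[0.06,0.12,0.192],[0.069,0.14,0.224],[0.078,0.159,0.254]], rot=[[1.2,1.5,-2.1],[2.4,3.1,-4.2],[4.8,6.1,-8.5],[4.8,6.1,-8.5],[4.8,6.1,-8.5],[4.8,6.1,-8.5],[4.8,6.1,-8.5],[4.8,6.1,-8.5]])

```text
clock: 3.0
eef_pos: [648.6, -96.8, 174.1]
tcp_rot: [-3.136, -1.044, 1.729]
contact_force: [0.0, -0.1, 0.2]
opening: -0.001
grasp_force: 0.0
```

Run:
```python
from h import *
np.set_printoptions(precision=3,suppress=True)
st(); R=toolR(30,-1);z=R.as_matrix()[:,2]
tw=mill(MP,[-111,-35,113])[0]-z*25
n,d,rv=plan(tw,R);print(d,rv)
for c in("side","top"): cv2.imwrite(f"pics/{c}2.png",r.grab_frame(c))
a=cv2.imread("pics/side2.png")[100:260,120:340];b=cv2.imread("pics/top2.png")[90:250,160:380]
cv2.imwrite("pics/pre.png",cv2.resize(np.vstack([a,b])[:, :],None,fx=1.85,fy=1.85,interpolation=cv2.INTER_CUBIC))
```

```text
t 3.00 tcp [648.632 -96.776 174.097] mill [-219.096  -35.068  174.097] z [-0.141  0.853 -0.503] q [-0.489  0.837  1.369  0.764  1.695 -0.868] F [ 0.012 -0.105  0.223] Fm [-0.105  0.005  0.223]
n 2 d [ 0.002 -0.     0.099] rv [ 0.1   0.2  -0.24]
[ 0.001 -0.     0.099] [ 0.104  0.196 -0.236]
```

View pics/pre.png

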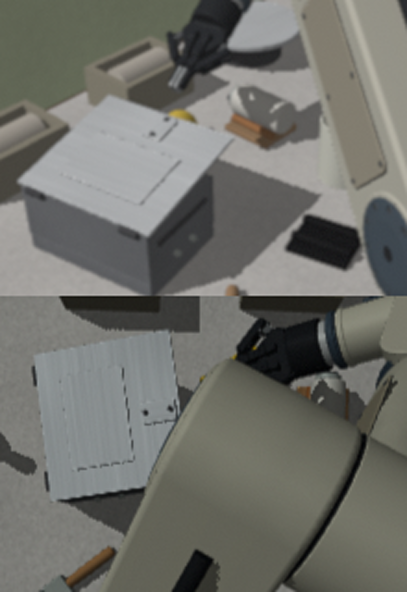

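The pictures show the closed gripper just in front of the lip, about 35 mm to the far side of the screws' line, with all clear. Now I insert it.

Emit:
carry_out(delta_pos=[[0.0,0,0.03],[0.0,0,0.06],[0.001,0,0.08],[0.001,0,0.09],[0.001,0,0.099],[0.001,0,0.099]], rot=[[0,0,0],[0,0,0],[0,0,0],[0,0,0],[0,0,0],[0,0,0]])

```text
clock: 3.85
eef_pos: [634.0, -12.9, 125.8]
tcp_rot: [-3.137, -1.044, 1.729]
contact_force: [1.1, -0.1, 0.5]
opening: -0.001
grasp_force: 0.0
```

Run:
```python
from h import *
st()
```

```text
t 3.85 tcp [634.01 -12.92 125.85] mill [-133.98  -34.52  125.85] z [-0.14  0.85 -0.5 ] q [-0.4   0.84  1.5   0.82  1.55 -0.92] F [ 1.1  -0.14  0.48] Fm [-0.32 -1.07  0.48]
```

Emit:
carry_out(delta_pos=[[0,-0.008,0],[0,-0.016,0],[0,-0.016,0]], rot=[[0,0,0],[0,0,0],[0,0,0]])

```text
clock: 4.22
eef_pos: [617.6, -16.0, 126.1]
tcp_rot: [-3.136, -1.044, 1.728]
contact_force: [-0.4, -0.1, -0.3]
opening: 0.002
grasp_force: 0.0
```

Emit:
carry_out(delta_pos=[[0,-0.004,0],[0,-0.004,0]], rot=[[0,0,0],[0,0,0]])

```text
clock: 4.47
eef_pos: [614.2, -16.3, 126.0]
tcp_rot: [-3.137, -1.044, 1.729]
contact_force: [-0.1, 0.6, 0.2]
opening: 0.0
grasp_force: 0.0
```

Emit:
carry_out(delta_pos=[[0,-0.004,0],[0,-0.004,0]], rot=[[0,0,0],[0,0,0]])

```text
clock: 4.72
eef_pos: [610.5, -16.8, 126.0]
tcp_rot: [-3.137, -1.044, 1.729]
contact_force: [3.2, 1.6, -0.3]
opening: -0.004
grasp_force: 1.2
```

Emit:
carry_out(delta_pos=[[0,-0.004,0],[0,-0.004,0]], rot=[[0,0,0],[0,0,0]])

```text
clock: 4.97
eef_pos: [606.3, -17.5, 126.0]
tcp_rot: [-3.137, -1.044, 1.729]
contact_force: [2.2, -0.2, 0.8]
opening: 0.002
grasp_force: 1.5
```

Emit:
carry_out(delta_pos=[[0,-0.003,0],[0,-0.006,0],[0,-0.008,0],[0,-0.008,0]], rot=[[0,0,0],[0,0,0],[0,0,0],[0,0,0]])

```text
clock: 5.48
eef_pos: [598.4, -18.9, 126.0]
tcp_rot: [-3.137, -1.044, 1.729]
contact_force: [4.4, -0.1, -0.4]
opening: 0.002
grasp_force: 2.1
```

Run:
```python
from h import *
st()
for i in range(3): r.grab_frame("side"); print(r.sense()["contact_force"],r.sense()["grasp_force"])
```

```text
t 5.47 tcp [598.44 -18.85 125.97] mill [-133.94    1.54  125.97] z [-0.14  0.85 -0.5 ] q [-0.43  0.81  1.58  0.8   1.53 -0.96] F [ 4.36 -0.11 -0.38] Fm [-0.83 -4.28 -0.38]
[ 4.92 -0.39  0.62] 2.1137119084596634
[ 4.  -0.9 -0.1] 2.113286107778549
[ 4.28 -1.05  0.03] 2.1137119084596634
```

Emit:
carry_out(delta_pos=[[0.005,0,-0.003],[0.01,0,-0.005],[0.016,0,-0.007],[0.022,0,-0.009],[0.028,0,-0.011],[0.035,0,-0.012],[0.042,0,-0.013]], rot=[[0,0,0],[0,0,0],[0,0,0],[0,0,0],[0,0,0],[0,0,0],[0,0,0]])

```text
clock: 6.5
eef_pos: [597.3, -9.9, 169.3]
tcp_rot: [-3.138, -1.042, 1.73]
contact_force: [4.7, -10.0, -1.3]
opening: -0.002
grasp_force: 5.3
```

Run:
```python
from h import *
st()
print(r.sense()["grasp_force"])
img={"side":r.grab_frame("side")};cv2.imwrite("pics/side3.png",img["side"])
# hood angle from lip edge only
p=np.array([*MP,.2])
from fit import edges,pts
from scipy.ndimage import gaussian_filter,map_coordinates
g=gaussian_filter(cv2.cvtColor(img["side"],cv2.COLOR_BGR2GRAY).astype(float),.7)
best=[]
for a in np.arange(.1,.6,.01):
    sc=0
    for e in edges(3)[:3]:
        q=proj("side",pts([*MP,a],e));d=q[-1]-q[0];n=np.array([-d[1],d[0]])/np.hypot(*d)
        v=[map_coordinates(g,[(q+k*n)[:,1],(q+k*n)[:,0]],order=1) for k in(-1.5,1.5)];sc+=np.abs(np.mean(v[1]-v[0]))
    best.append((sc,a))
print(sorted(best)[-4:])
```

```text
t 6.50 tcp [597.26  -9.94 169.31] mill [-124.96    1.23  169.31] z [-0.14  0.85 -0.5 ] q [-0.41  0.74  1.59  0.81  1.56 -0.92] F [ 4.69 -9.99 -1.27] Fm [-10.63  -2.97  -1.27]
5.32749732490629
[(np.float64(190.04843926678552), np.float64(0.29999999999999993)), (np.float64(193.60966156358157), np.float64(0.32999999999999985)), (np.float64(199.54791179124862), np.float64(0.30999999999999994)), (np.float64(200.76308690654002), np.float64(0.3199999999999999))]
```

Emit:
carry_out(delta_pos=[[0.007,0,-0.007],[0.014,0,-0.01],[0.022,0,-0.013],[0.03,0,-0.014],[0.038,0,-0.014]], rot=[[0,0,0],[0,0,0],[0,0,0],[0,0,0],[0,0,0]])

```text
clock: 7.18
eef_pos: [596.0, -2.4, 209.4]
tcp_rot: [-3.138, -1.043, 1.73]
contact_force: [3.6, -6.5, -2.5]
opening: 0.0
grasp_force: 4.3
```

```bash
cat > ang.py <<'E'
from h import *
from fit import edges,pts
from scipy.ndimage import gaussian_filter,map_coordinates
def ang(lo,hi,c="side",ks=(0,1,2)):
    img=r.grab_frame(c);g=gaussian_filter(cv2.cvtColor(img,cv2.COLOR_BGR2GRAY).astype(float),.7);b=[]
    for a in np.arange(lo,hi,.01):
        sc=0
        for k in ks:
            q=proj(c,pts([*MP,a],edges(3)[k]));d=q[-1]-q[0];n=np.array([-d[1],d[0]])/np.hypot(*d)
            v=[map_coordinates(g,[(q+k*n)[:,1],(q+k*n)[:,0]],order=1) for k in(-1.5,1.5)];sc+=np.abs(np.mean(v[1]-v[0]))
        b.append((round(float(sc)),round(float(a),2)))
    print("angle",sorted(b)[-5:]);return img
E
python3 - <<'E'
from ang import *
st();ang(.2,1)
E
```

```text
t 7.17 tcp [595.99  -2.37 209.37] mill [-117.29    1.24  209.37] z [-0.14  0.85 -0.5 ] q [-0.41  0.68  1.59  0.82  1.6  -0.87] F [ 3.55 -6.46 -2.51] Fm [-6.96 -2.43 -2.51]
angle [(204, 0.52), (214, 0.48), (216, 0.51), (222, 0.49), (222, 0.5)]
```

Emit:
carry_out(delta_pos=[[-0.006,0.0,-0.002],[-0.008,0.02,-0.003],[-0.008,0.04,-0.003],[-0.008,0.055,-0.003],[-0.008,0.055,-0.003]], rot=[[0,0,0],[0,0,0],[0,0,0],[0,0,0],[0,0,0]])

```text
clock: 7.85
eef_pos: [651.4, 0.5, 202.9]
tcp_rot: [-3.136, -1.044, 1.73]
contact_force: [0.2, -0.1, 0.1]
opening: -0.004
grasp_force: 0.0
```

```bash
cat > swing.py <<'E'
from ang import *
def rows(th0,th1,n,d0,d1,u=0):
    st();p,R,s=cur();M=R.as_matrix();T=toolR(30,-1).as_matrix()
    for k in range(1,n+1):
        f=k/n;a=th0+(th1-th0)*f;d=d0+(d1-d0)*f
        m=hood(a,[[d,tomill(p)[1],u]]);c=mill(MP,m)[0]
        tcp=c-11*M[:,0]-25*M[:,2]
        print(round(a,2),np.round(M.T@(tcp-p)/1000,4).tolist())
E
python3 - <<'E'
from swing import *
ang(.3,1); rows(.5,.98,8,192,188)
E
```

```text
angle [(206, 0.45), (211, 0.49), (218, 0.46), (220, 0.48), (223, 0.47)]
t 7.90 tcp [650.81   0.41 202.82] mill [-123.61  -53.3   202.82] z [-0.14  0.85 -0.5 ] q [-0.37  0.75  1.47  0.84  1.62 -0.81] F [-0.14  0.5  -0.44] Fm [ 0.51  0.05 -0.44]
0.56 [0.0276, -0.0002, 0.0039]
0.62 [0.039, -0.0002, 0.0051]
0.68 [0.0503, -0.0003, 0.007]
0.74 [0.0615, -0.0003, 0.0096]
0.8 [0.0724, -0.0004, 0.0128]
0.86 [0.0831, -0.0004, 0.0167]
0.92 [0.0935, -0.0005, 0.0212]
0.98 [0.1036, -0.0005, 0.0263]
```

Emit:
carry_out(delta_pos=[[0.014,0,0.003],[0.0276,0,0.004],[0.0395,0,0.005],[0.0505,0,0.007],[0.0615,0,0.01],[0.0725,0,0.013],[0.0835,0,0.017],[0.1036,0,0.026]], rot=[[0,0,0],[0,0,0],[0,0,0],[0,0,0],[0,0,0],[0,0,0],[0,0,0],[0,0,0]])

```text
clock: 8.9
eef_pos: [638.9, 73.3, 280.1]
tcp_rot: [-3.136, -1.043, 1.727]
contact_force: [1.0, -5.5, -0.7]
opening: -0.002
grasp_force: 2.4
```

Run:
```python
from swing import *
ang(.6,1.4); rows(.95,1.55,8,188,180)
```

```text
angle [(227, 1.01), (234, 0.97), (236, 1.0), (239, 0.98), (240, 0.99)]
t 8.95 tcp [638.71  75.46 282.17] mill [-47.59 -53.78 282.17] z [-0.14  0.85 -0.5 ] q [-0.28  0.61  1.53  0.9   1.61 -0.71] F [-0.09 -0.52 -2.58] Fm [-0.5   0.18 -2.58]
1.02 [0.0038, -0.0001, 0.0051]
1.1 [0.0154, -0.0002, 0.0131]
1.18 [0.0262, -0.0002, 0.0219]
1.25 [0.0363, -0.0002, 0.0315]
1.32 [0.0455, -0.0003, 0.0417]
1.4 [0.054, -0.0003, 0.0525]
1.48 [0.0615, -0.0004, 0.0638]
1.55 [0.0682, -0.0004, 0.0757]
```

Angle ≈ 0.99, tracking well.

Emit:
carry_out(delta_pos=[[0.008,0,0.008],[0.0154,0,0.013],[0.026,0,0.022],[0.036,0,0.0315],[0.0455,0,0.042],[0.054,0,0.0525],[0.0615,0,0.064],[0.068,0,0.076]], rot=[[0,0,0],[0,0,0],[0,0,0],[0,0,0],[0,0,0],[0,0,0],[0,0,0],[0,0,0]])

```text
clock: 9.95
eef_pos: [623.1, 173.3, 300.4]
tcp_rot: [-3.137, -1.044, 1.729]
contact_force: [0.1, -4.0, 3.3]
opening: 0.0
grasp_force: 1.9
```

Run:
```python
from swing import *
ang(1.2,2.1); rows(1.55,2.07,8,180,165)
```

```text
angle [(130, 1.5), (132, 1.54), (143, 1.51), (143, 1.53), (148, 1.52)]
t 10.00 tcp [622.63 174.71 300.26] mill [ 52.95 -54.34 300.26] z [-0.14  0.85 -0.5 ] q [-0.15  0.54  1.61  0.97  1.52 -0.65] F [0.64 1.1  1.01] Fm [ 0.98 -0.81  1.01]
1.61 [0.006, -0.0001, 0.009]
1.68 [0.0094, -0.0001, 0.0201]
1.74 [0.0119, -0.0001, 0.0314]
1.81 [0.0137, -0.0002, 0.0427]
1.88 [0.0146, -0.0002, 0.054]
1.94 [0.0149, -0.0002, 0.0651]
2.0 [0.0144, -0.0002, 0.0762]
2.07 [0.0131, -0.0002, 0.0871]
```

Emit:
carry_out(delta_pos=[[0.006,0,0.009],[0.0094,0,0.02],[0.012,0,0.0315],[0.0135,0,0.043],[0.0145,0,0.054],[0.015,0,0.065],[0.0145,0,0.076],[0.013,0,0.087]], rot=[[0,0,0],[0,0,0],[0,0,0],[0,0,0],[0,0,0],[0,0,0],[0,0,0],[0,0,0]])

```text
clock: 11.0
eef_pos: [609.8, 253.8, 267.2]
tcp_rot: [-3.136, -1.044, 1.729]
contact_force: [0.6, -2.1, 2.1]
opening: 0.001
grasp_force: 1.3
```

Run:
```python
from swing import *
im=ang(1.5,2.3); st(); cv2.imwrite("pics/side5.png",im); cv2.imwrite("pics/sw.png",cv2.resize(im[40:300,60:360],None,fx=2,fy=2))
```

```text
angle [(75, 2.02), (76, 2.08), (86, 2.07), (109, 2.03), (114, 2.04)]
t 11.05 tcp [609.19 254.51 266.14] mill [133.87 -54.29 266.14] z [-0.14  0.85 -0.5 ] q [-0.03  0.56  1.68  1.04  1.39 -0.66] F [ 0.41  1.27 -0.25] Fm [ 1.18 -0.61 -0.25]
```

View pics/sw.png

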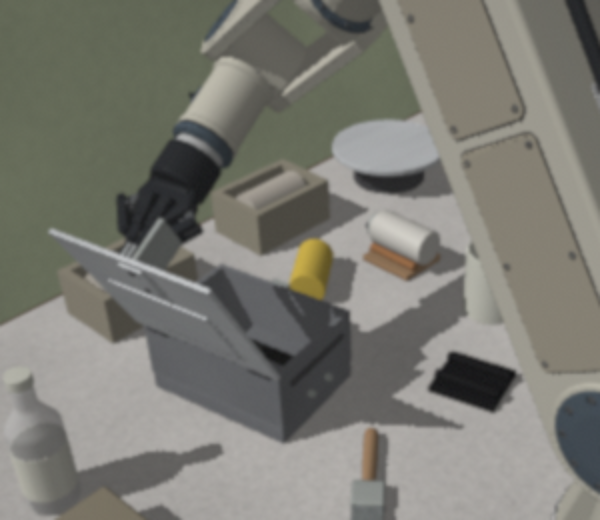

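The picture shows the hood leaning back, with the fingers against its inside beside the catch. One small extra push, then retract.

Emit:
carry_out(delta_pos=[[0,0,0.004],[-0.001,0,0.008],[-0.001,0,0.008],[0,0,-0.02],[0,0,-0.06],[0,0,-0.1],[0,0,-0.14],[0,0,-0.16]], rot=[[0,0,0],[0,0,0],[0,0,0],[0,0,0],[0,0,0],[0,0,0],[0,0,0],[0,0,0]])

```text
clock: 12.05
eef_pos: [633.2, 115.2, 348.9]
tcp_rot: [-3.139, -1.043, 1.73]
contact_force: [-0.5, 0.1, 0.4]
opening: -0.004
grasp_force: 0.0
```

Run:
```python
from swing import *
np.set_printoptions(precision=3,suppress=True)
ang(1.6,2.3,ks=(0,1,2,3)); st()
J=np.array([615.2,-266.6]);yaw=-.02
R=Ro.from_euler("z",yaw)*Ro.from_euler("x",np.pi)
n,d,rv=plan([J[0]-20,J[1]+60,260],R); print(d,rv)
```

```text
angle [(94, 2.11), (97, 2.12), (109, 2.07), (116, 2.09), (134, 2.08)]
t 12.10 tcp [633.733 114.089 349.678] mill [ -8.672 -55.26  349.678] z [-0.138  0.853 -0.504] q [-0.23   0.52   1.524  0.928  1.634 -0.601] F [ 0.443 -0.492  0.553] Fm [-0.558 -0.355  0.553]
n 12 d [-0.234 -0.089 -0.223] rv [-51.77 -43.17  90.09]
[-0.234 -0.089 -0.223] [-51.769 -43.169  90.092]
```

Emit:
carry_out(delta_pos=[[-0.02,-0.008,-0.019],[-0.04,-0.015,-0.037],[-0.06,-0.022,-0.056],[-0.078,-0.03,-0.074],[-0.098,-0.037,-0.093],[-0.117,-0.045,-0.112],[-0.137,-0.052,-0.13],[-0.156,-0.06,-0.149]], rot=[[-4.3,-3.6,7.5],[-8.6,-7.2,15],[-12.9,-10.8,22.5],[-17.3,-14.4,30],[-21.6,-18,37.5],[-25.9,-21.6,45],[-30.2,-25.2,52.5],[-34.5,-28.8,60]], claw=0.085)

```text
clock: 13.1
eef_pos: [606.2, -97.3, 287.4]
tcp_rot: [-2.911, -0.31, 0.474]
contact_force: [0.7, -0.4, -0.1]
opening: 0.997
grasp_force: 0.0
```

Run:
```python
from swing import *
np.set_printoptions(precision=3,suppress=True)
st()
J=np.array([615.2,-266.6]);yaw=-.02
R=Ro.from_euler("z",yaw)*Ro.from_euler("x",np.pi)
n,d,rv=plan([J[0]-20,J[1]+60,260],R); print(d,rv)
```

```text
t 13.10 tcp [606.193 -97.346 287.424] mill [-212.637    6.881  287.424] z [ 0.16   0.339 -0.927] q [-0.356  0.294  1.698  0.422  1.15   0.53 ] F [ 0.724 -0.365 -0.087] Fm [-0.48  -0.653 -0.087]
n 4 d [-0.065  0.092 -0.013] rv [-17.23 -14.13  29.98]
[-0.065  0.092 -0.013] [-17.231 -14.132  29.982]
```

Emit:
carry_out(delta_pos=[[-0.016,0.023,-0.003],[-0.032,0.046,-0.006],[-0.048,0.069,-0.01],[-0.065,0.092,-0.013],[-0.065,0.092,-0.013]], rot=[[-4.3,-3.5,7.5],[-8.6,-7.1,15],[-12.9,-10.6,22.5],[-17.2,-14.1,30],[-17.2,-14.1,30]])

```text
clock: 13.72
eef_pos: [596.7, -205.9, 258.8]
tcp_rot: [-3.138, -0.001, -0.014]
contact_force: [-0.1, 0.5, -0.2]
opening: 1.0
grasp_force: 0.0
```

```bash
cat > jar.py <<'E'
from h import *
th=np.linspace(0,2*np.pi,40)
def cyl(x0,x1,R):return np.array([[x,R*np.cos(t),R*np.sin(t)] for x in(x0,x1) for t in th])
J=[cyl(-55,55,30),cyl(55,65,22)]
def sil(c,p,z=49):
    k=4;m=np.zeros((384*k,512*k),np.uint8)
    for Q in J:
        w=mill(p,Q)+[0,0,z];h=cv2.convexHull(((proj(c,w)+.5)*k*8).astype(np.int32));cv2.fillPoly(m,[h],255,shift=3)
    return cv2.resize(m,(512,384),interpolation=cv2.INTER_AREA)/255.
E
python3 - <<'E'
from jar import *
st()
r.grab_frame("side");im=r.grab_frame("top");cv2.imwrite("pics/top6.png",im)
g0=cv2.cvtColor(cv2.imread("pics/side0.png"),cv2.COLOR_BGR2GRAY)
M={}
for d in r.cut_out("jar","side"):
    print(d["box"],d["p"])
    if 235<d["box"][0]<250: M.setdefault("side",d["mask"].astype(float))
b=cv2.imread("pics/top0.png");hsv=cv2.cvtColor(b,cv2.COLOR_BGR2HSV)
# own white mask in the start top picture, and own white mask in side
def own(n,box):
    a=cv2.cvtColor(cv2.imread(f"pics/{n}0.png"),cv2.COLOR_BGR2HSV);m=np.zeros((384,512),np.uint8);x0,y0,x1,y1=box
    s=a[y0:y1,x0:x1];v=((s[...,1]<45)&(s[...,2]>118)).astype(np.uint8);m[y0:y1,x0:x1]=v;return m.astype(float)
def run(M):
    f=lambda p:sum(np.abs(sil(c,p)-M[c]).sum() for c in M)
    s=minimize(f,[615,-266,0],method="Nelder-Mead",options=dict(initial_simplex=[[615,-266,0],[625,-266,0],[615,-256,0],[615,-266,.1]]));return s.x,s.fun
print("side now",run(M))
# axis direction in top0: edge lines of cylinder via gradient per row
a=cv2.cvtColor(b,cv2.COLOR_BGR2GRAY).astype(float)
L=[]
for y in range(138,168):
    row=a[y,320:355];gr=np.gradient(cv2.GaussianBlur(row.reshape(1,-1),(0,0),.7).ravel())
    L.append((y,320+np.argmax(gr),320+np.argmin(gr),int(row.max())))
print(L[::4])
E
```

```text
t 13.72 tcp [ 596.66 -205.9   258.8 ] mill [-318.12   34.24  258.8 ] z [ 0.  0. -1.] q [-0.34  0.36  1.62  0.    1.16  1.25] F [-0.1   0.54 -0.16] Fm [ 0.55  0.01 -0.16]
[241.1, 146.2, 279.0, 172.3] 0.78
[204.6, 157.9, 227.9, 189.2] 0.56
side now (array([ 619.96, -269.42,   -0.05]), np.float64(53.82745098039216))
[(138, np.int64(347), np.int64(344), 147), (142, np.int64(328), np.int64(344), 145), (146, np.int64(327), np.int64(344), 144), (150, np.int64(327), np.int64(344), 146), (154, np.int64(327), np.int64(344), 145), (158, np.int64(327), np.int64(343), 146), (162, np.int64(326), np.int64(342), 146), (166, np.int64(327), np.int64(342), 145)]
```

Emit:
carry_out(delta_pos=[[0.007,0.02,0.01],[0.014,0.045,0.03],[0.02,0.061,0.055],[0.02,0.061,0.085],[0.02,0.061,0.115],[0.02,0.061,0.145],[0.02,0.061,0.165],[0.02,0.061,0.165]], rot=[[0,0,0],[0,0,0],[0,0,0],[0,0,0],[0,0,-0.5],[0,0,0],[0,0,0.5],[0,0,0.5]])

```text
clock: 14.88
eef_pos: [615.0, -267.8, 93.4]
tcp_rot: [-3.138, -0.0, -0.025]
contact_force: [-0.2, -1.4, 0.2]
opening: 0.996
grasp_force: 0.0
```

Run:
```python
from jar import *
st()
a=r.grab_frame("side")[120:200,210:310];b=r.grab_frame("top")[100:200,270:395]
a=cv2.resize(a,(500,400),interpolation=cv2.INTER_CUBIC);b=cv2.resize(b,(500,400),interpolation=cv2.INTER_CUBIC)
cv2.imwrite("pics/g.png",cv2.resize(np.hstack([a,b]),(800,320)))
```

```text
t 14.88 tcp [ 615.04 -267.82   93.45] mill [-382.23   26.36   93.45] z [ 0.  0. -1.] q [-0.41  0.6   1.64  0.    0.9   1.18] F [-0.2  -1.38  0.24] Fm [-1.33  0.42  0.24]
```

View pics/g.png

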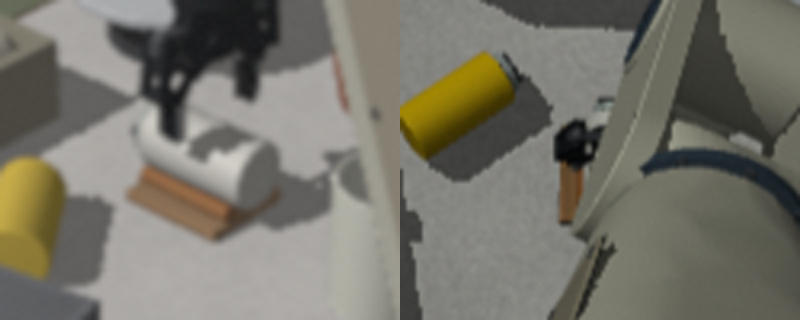

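Run:
```python
from h import *
P=np.array([[615,-225,81],[615,-237,49],[616,-267,49],[561,-267,49],[671,-267,49]])
print((proj("side",P)-[210,120])*4)
```

```text
[[173.87 141.15]
 [183.09 168.57]
 [205.31 153.67]
 [256.79 176.78]
 [155.71 131.41]]
```

The fingers straddle the white jar at its middle, and the projected points match the picture. Now descend and close.

Emit:
carry_out(delta_pos=[[0.001,0,0.012],[0.001,0,0.024],[0.001,0,0.034],[0.001,0,0.039],[0.001,0,0.039]], rot=[[0,0,0],[0,0,0],[0,0,0],[0,0,0],[0,0,0]])

```text
clock: 15.6
eef_pos: [616.8, -267.7, 55.6]
tcp_rot: [-3.139, -0.002, -0.026]
contact_force: [-0.8, -0.5, 0.0]
opening: 0.995
grasp_force: 0.0
```

Emit:
carry_out(delta_pos=[[0,0,0],[0,0,0],[0,0,0],[0,0,0],[0,0,0],[0,0,0]], rot=[[0,0,0],[0,0,0],[0,0,0],[0,0,0],[0,0,0],[0,0,0]], claw=0.045, grip_force=45)

```text
clock: 16.35
eef_pos: [617.3, -267.0, 57.1]
tcp_rot: [-3.138, -0.003, -0.026]
contact_force: [-0.2, 4.9, 5.8]
opening: 0.685
grasp_force: 48.0
```

Emit:
carry_out(delta_pos=[[0,0,-0.005],[0,0,-0.015],[0,0,-0.03],[0,0,-0.05],[0,0,-0.08],[0,0,-0.11],[0,0,-0.15],[0,0,-0.19]], rot=[[0,0,0],[0,0,0],[0,0,0],[0,0,0],[0,0,0],[0,0,0],[0,0,0],[0,0,0]])

```text
clock: 17.35
eef_pos: [616.4, -268.2, 248.9]
tcp_rot: [-3.139, -0.003, -0.026]
contact_force: [0.7, -1.0, -4.5]
opening: 0.687
grasp_force: 49.4
```

Run:
```python
from jar import *
np.set_printoptions(precision=3,suppress=True)
st();print(r.sense()["grasp_force"])
r.grab_frame("side")
m=[d for d in r.cut_out("jar","side") if d["p"]>.3];print([(d["box"],d["p"]) for d in m])
im=r.grab_frame("side");cv2.imwrite("pics/lift.png",cv2.resize(im[60:210,180:340],None,fx=3.5,fy=3.5,interpolation=cv2.INTER_CUBIC))
R=Ro.from_euler("z",MP[2]-np.pi/2)*Ro.from_euler("x",np.pi)
n,d,rv=plan([MP[0],MP[1],245],R);print(d,rv)
```

```text
t 17.35 tcp [ 616.383 -268.248  248.856] mill [-382.871   25.105  248.856] z [ 0.003  0.002 -1.   ] q [-0.414  0.431  1.533  0.004  1.175  1.181] F [ 0.69  -1.023 -4.495] Fm [-1.123 -0.511 -4.495]
49.36279535293579
[([202.8, 160.0, 225.6, 190.1], 0.73), ([239.0, 95.2, 283.7, 120.4], 0.71), ([82.7, 153.8, 233.7, 262.3], 0.44)]
n 8 d [-0.05  -0.381  0.004] rv [  0.03  -0.46 -10.99]
[-0.05  -0.381  0.005] [  0.027  -0.462 -10.988]
```

View pics/lift.png

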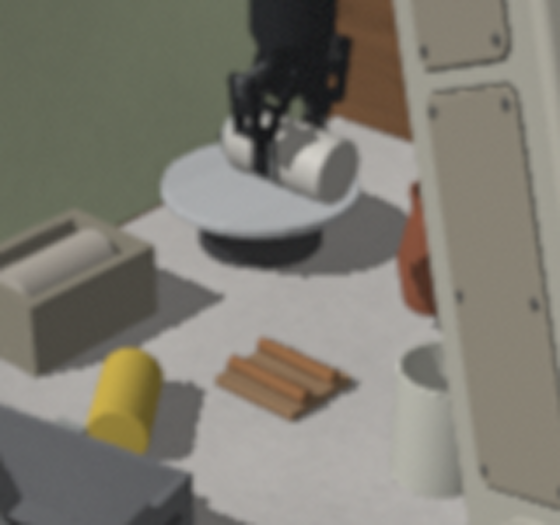

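The jar is held level and the wooden cradle is empty. Now move over the mill.

Emit:
carry_out(delta_pos=[[-0.004,-0.03,0],[-0.01,-0.075,0.001],[-0.018,-0.13,0.002],[-0.026,-0.19,0.002],[-0.035,-0.25,0.003],[-0.043,-0.31,0.004],[-0.048,-0.355,0.004],[-0.05,-0.381,0.004]], rot=[[0,0,-1],[0,0,-3],[0,0,-5],[0,-0.2,-7],[0,-0.4,-9],[0,-0.5,-10],[0,-0.5,-11],[0,-0.5,-11]])

```text
clock: 18.5
eef_pos: [574.9, 116.0, 241.7]
tcp_rot: [-3.138, 0.008, 0.168]
contact_force: [0.1, 0.5, -3.7]
opening: 0.687
grasp_force: 49.7
```

Run:
```python
from jar import *
np.set_printoptions(precision=3,suppress=True)
st();print(r.sense()["grasp_force"])
# re-fit chassis outline? jar pose in hand from side mask
im=r.grab_frame("side");ms=[d for d in r.cut_out("jar","side")];print([(d["box"],round(d["p"],2)) for d in ms])
ji=r.grab_frame("top")
p,Rc,s=cur()
q=proj("side",[p-[0,0,8]])[0];print("expected jar px",q)
for d in ms:
    b=d["box"]
    if b[0]<q[0]<b[2] and b[1]<q[1]<b[3]:
        M=d["mask"].astype(float)
        def sil3(v):
            k=4;m=np.zeros((384*k,512*k),np.uint8);R=Ro.from_euler("zy",[v[1],v[2]])
            # x along axis shift v0, yaw v1, pitch v2, z v3
            for Q in J:
                w=R.apply(Q+[v[0],0,0])+[p[0],p[1],v[3]];h=cv2.convexHull(((proj("side",w)+.5)*k*8).astype(np.int32));cv2.fillPoly(m,[h],255,shift=3)
            return cv2.resize(m,(512,384),interpolation=cv2.INTER_AREA)/255.
        x0=[0,.166,0,p[2]-8];S=[x0]+[[x0[j]+(dd if i==j else 0) for j in range(4)] for i,dd in enumerate([8,.1,.1,6])]
        f=lambda v:(lambda a:((a-M)*(a>M)*.3+(M-a)*(M>a)).sum())(sil3(v))
        z=minimize(f,x0,method="Nelder-Mead",options=dict(initial_simplex=S));print(z.x,z.fun,M.sum())
cv2.imwrite("pics/over.png",np.hstack([cv2.resize(im[70:270,90:300],(420,400)),cv2.resize(ji[80:220,160:300],(380,400))]))
n,d,rv=plan([MP[0],MP[1],110],Ro.from_euler("z",MP[2]-np.pi/2)*Ro.from_euler("x",np.pi));print(d,rv)
```

```text
t 18.50 tcp [574.863 116.039 241.669] mill [  2.99    2.476 241.669] z [-0.008  0.002 -1.   ] q [0.195 0.312 1.727 0.004 1.11  1.595] F [ 0.086  0.468 -3.681] Fm [ 0.447 -0.162 -3.681]
49.738624691963196
[([152.6, 148.7, 205.5, 180.4], 0.86), ([204.1, 160.4, 223.8, 191.1], 0.84), ([289.7, 156.7, 320.4, 201.3], 0.6), ([86.3, 155.3, 196.4, 227.9], 0.15)]
expected jar px [179.548 161.901]
[ -0.672   0.136   0.076 232.756] 121.41215686274509 700.0
[ 26.955  -0.575   0.676 230.81 ] 2510.630588235294 2373.0
n 3 d [0.003 0.002 0.132] rv [-0.16  0.45  0.14]
[0.003 0.002 0.132] [-0.161  0.448  0.144]
```

View pics/over.png

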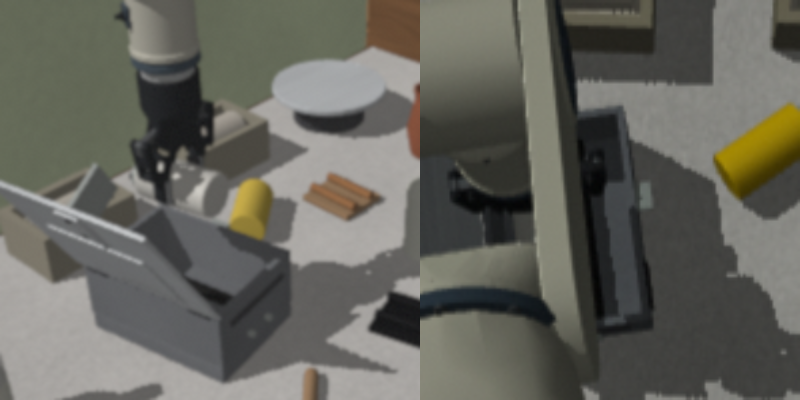

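Run:
```python
from h import *
for px,z in(((242.9,148.25),108),((234.4,117.5),117),((244.7,194.4),117)): print(tomill(ray("top",px,z)))
```

```text
[-93.66 -15.17 108.  ]
[ -81.07 -108.5   117.  ]
[-80.99 122.49 117.  ]
```

Emit:
carry_out(delta_pos=[[0.003,0.002,0.015],[0.003,0.002,0.04],[0.003,0.002,0.07],[0.003,0.002,0.1],[0.003,0.002,0.12],[0.003,0.002,0.132],[0.003,0.002,0.136],[0.003,0.002,0.136]], rot=[[0,0.2,0],[0,0.4,0],[0,0.4,0],[0,0.4,0],[0,0.4,0],[0,0.4,0],[0,0.4,0],[0,0.4,0]])

```text
clock: 19.65
eef_pos: [579.0, 112.4, 107.1]
tcp_rot: [-3.139, -0.002, 0.166]
contact_force: [0.8, 0.3, -3.8]
opening: 0.686
grasp_force: 49.8
```

Run:
```python
from h import *
st()
for i in range(3): r.grab_frame("side"); print(r.sense()["contact_force"],r.sense()["wrist_torque"])
```

```text
t 19.65 tcp [579.04 112.41 107.11] mill [ -1.28  -1.04 107.11] z [ 0.  0. -1.] q [0.19 0.48 1.83 0.   0.84 1.59] F [ 0.77  0.32 -3.76] Fm [ 0.19 -0.82 -3.76]
[-0.35  0.9  -4.53] [ 0.08 -0.02  0.04]
[ 0.5   0.22 -4.69] [-0.    0.01  0.04]
[ 0.52 -0.09 -3.82] [ 0.    0.02 -0.04]
```

Emit:
carry_out(delta_pos=[[0,0,0.004],[0,0,0.008],[0,0,0.011],[0,0,0.013],[0,0,0.014],[0,0,0.014]], rot=[[0,0,0],[0,0,0],[0,0,0],[0,0,0],[0,0,0],[0,0,0]])

```text
clock: 20.55
eef_pos: [578.8, 112.7, 92.9]
tcp_rot: [-3.139, -0.001, 0.166]
contact_force: [-0.2, -0.3, -3.3]
opening: 0.687
grasp_force: 49.8
```

Emit:
carry_out(delta_pos=[[0,0,0.001],[0,0,0.002],[0,0,0.002]], rot=[[0,0,0],[0,0,0],[0,0,0]])

```text
clock: 20.92
eef_pos: [578.8, 112.8, 90.9]
tcp_rot: [-3.139, -0.001, 0.166]
contact_force: [0.5, -0.4, -3.7]
opening: 0.686
grasp_force: 49.8
```

Emit:
carry_out(delta_pos=[[0,0,0.001],[0,0,0.002],[0,0,0.002]], rot=[[0,0,0],[0,0,0],[0,0,0]])

```text
clock: 21.3
eef_pos: [578.8, 112.8, 89.0]
tcp_rot: [-3.139, -0.001, 0.166]
contact_force: [0.0, 0.5, -3.1]
opening: 0.686
grasp_force: 50.0
```

Emit:
carry_out(delta_pos=[[0,0,0.0005],[0,0,0.001],[0,0,0.0015],[0,0,0.0015]], rot=[[0,0,0],[0,0,0],[0,0,0],[0,0,0]])

```text
clock: 21.8
eef_pos: [578.9, 112.8, 88.8]
tcp_rot: [-3.139, -0.002, 0.166]
contact_force: [-5.2, -0.6, 11.2]
opening: 0.685
grasp_force: 51.7
```

Emit:
carry_out(delta_pos=[[0,0,0.0005],[0,0,0.001],[0,0,0.001]], rot=[[0,0,0],[0,0,0],[0,0,0]])

```text
clock: 22.18
eef_pos: [578.9, 112.8, 88.7]
tcp_rot: [-3.139, -0.002, 0.166]
contact_force: [-8.8, -1.8, 22.4]
opening: 0.686
grasp_force: 52.7
```

Emit:
carry_out(delta_pos=[[0,0,-0.001],[0,0,-0.0018],[0,0,-0.0018]], rot=[[0,0,0],[0,0,0],[0,0,0]])

```text
clock: 22.55
eef_pos: [578.9, 112.8, 88.8]
tcp_rot: [-3.139, -0.002, 0.166]
contact_force: [-3.1, 0.1, 7.5]
opening: 0.683
grasp_force: 50.9
```

Emit:
carry_out(delta_pos=[[0,0,0],[0,0,0],[0,0,0],[0,0,0]], rot=[[0,0,0],[0,0,0],[0,0,0],[0,0,0]], claw=0.062, grip_force=20)

```text
clock: 23.05
eef_pos: [579.0, 112.9, 88.3]
tcp_rot: [-3.138, -0.002, 0.166]
contact_force: [-0.1, 1.8, -0.9]
opening: 0.728
grasp_force: 1.3
```

Emit:
carry_out(delta_pos=[[0,0,0],[0,0,0],[0,0,0],[0,0,0],[0,0,0]], rot=[[0,0,0],[0,0,0],[0,0,0],[0,0,0],[0,0,0]], claw=0.083)

```text
clock: 23.68
eef_pos: [578.8, 112.7, 88.3]
tcp_rot: [-3.139, -0.001, 0.166]
contact_force: [0.5, 0.0, -0.4]
opening: 0.971
grasp_force: 0.0
```

Emit:
carry_out(delta_pos=[[0,0,-0.005],[0,0,-0.015],[0,0,-0.03],[0,0,-0.06],[0,0,-0.1],[0,0,-0.14],[0,0,-0.18],[0,0,-0.2]], rot=[[0,0,0],[0,0,0],[0,0,0],[0,0,0],[0,0,0],[0,0,0],[0,0,0],[0,0,0]])

```text
clock: 24.68
eef_pos: [579.4, 112.3, 292.2]
tcp_rot: [-3.139, -0.006, 0.166]
contact_force: [-0.5, 0.2, -0.9]
opening: 0.971
grasp_force: 0.0
```

Emit:
carry_out(delta_pos=[[0,0.04,0],[0,0.09,0],[0,0.14,0],[0,0.19,0],[0,0.24,0],[0,0.29,0],[0,0.34,0],[0,0.38,0]], rot=[[0,0,0],[0,0,0],[0,0,0],[0,0,0],[0,0,0],[0,0,0],[0,0,0],[0,0,0]])

```text
clock: 25.68
eef_pos: [641.6, -264.7, 288.5]
tcp_rot: [-3.139, -0.002, 0.166]
contact_force: [0.3, 0.3, -0.6]
opening: 0.97
grasp_force: 0.0
```

Run:
```python
from ang import *
st();im=ang(1.6,2.3,ks=(0,1,2,3));t=r.grab_frame("top")
print([(d["box"],round(d["p"],2)) for d in r.recognise("jar","top")], proj("top",mill(MP,[0,0,79.6])))
cv2.imwrite("pics/end.png",np.hstack([cv2.resize(im[70:270,90:300],(420,400)),cv2.resize(t[80:220,160:300],(380,400))]))
```

```text
t 25.68 tcp [ 641.59 -264.67  288.54] mill [-383.51   -0.35  288.54] z [ 0.  0. -1.] q [-0.39  0.43  1.44  0.    1.27  1.01] F [ 0.33  0.26 -0.6 ] Fm [ 0.2  -0.37 -0.6 ]
angle [(71, 2.11), (79, 2.12), (100, 2.07), (103, 2.09), (124, 2.08)]
[([268.1, 117.8, 308.4, 149.7], 0.96), ([201.1, 137.6, 224.5, 181.7], 0.84), ([116.0, 105.3, 244.7, 202.5], 0.6)] [[213.38 159.33]]
```

View pics/end.png

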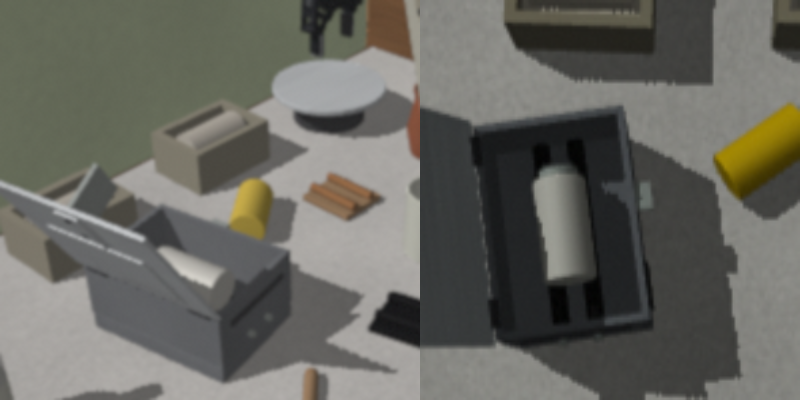

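The jar lies centred along the two rollers at (565,225) in the right panel, and the hood leans back at about 2.08 rad. The arm is clear, so I hand in.

```bash
python3 -c "
from rig import r
print(r.sign_off())"
```

```text
the job is handed in; nothing more can be done
None
```

The job is handed in: the hood stands open by itself at about 2.08 rad, the white jar lies along the middle of the two rollers, and the gripper is clear of everything. No verdict came back, and I didn't re-measure the jug, bottle, pot or clay block at the end.

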